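# Turn the trolley wheel for inflating

## Task

Turn the trolley wheel on the repair stand by pushing its spokes, as many in succession as it takes, until its valve stem is at the very top of the wheel, straight above the axle, ready for the pump; leave it at rest there and take the hand away. Only push the spokes with the fingertips or the outside of the fingers, gently and without pinching; do not push on the tyre or on the valve stem. Do not shift or lift the stand or anything else on the bench.

Things in the scene. Friction and masses are not known exactly. Their poses are not given: they have to be found in the camera images.
- stand: Repair stand, heavy (7 kg), standing loose on the bench: steel base plate 170 x 300 x 12 mm with two sloping legs behind the wheel that carry a stub axle 180 mm above the bench. Origin on the bench straight below the wheel's centre. Its x axis is level and runs along the axle from the wheel's open front (robot side) to its back, its y axis is level in the plane of the wheel, z up. The legs stand 40 mm and more behind the wheel's middle plane.
- axle (a point): Centre of the wheel on the stand's axle, 180 mm above the bench; axes as the stand's, it does not turn with the wheel.
- wheel (a joint): Angle of the wheel on its axle, rad: 0 (or any whole turn, 2 pi) when the valve stem is at the very top. It grows clockwise as seen from the robot's side (stem at the robot's right, -y of the stand, at pi/2; at the bottom at pi). It turns freely without end both ways, with even friction of 0.3 N m (about 5 N at 60 mm radius), and stays where it is left.
- wheel_center (a point): The same centre, but turning with the wheel: its z axis points from the axle towards the valve stem, its x axis along the axle away from the robot.
- stem_tip (a point): Inner end of the valve stem (its brass cap), 85 mm from the axle. The brass stem, 11 to 15 mm thick, sticks out of the rim inward, towards the axle.
- stem: The valve stem, part of the wheel; origin at the wheel's centre and axes as wheel_center, the stem spans 85 to 112 mm along +z. Not to be pushed.
- spokes: Five equal round steel spokes, 12 mm thick, 72 degrees apart, the stem midway between two of them (spokes at 36, 108, 180, 252, 324 degrees from the stem). They run from the black hub (radius 26 mm, its front 25 mm in front of the wheel's middle plane) to the rim's inside (radius 111 mm); their centre lines lie 8 mm in front (robot side) of the middle plane. The gaps between them are open right through. Origin at the wheel's centre, axes as wheel_center.
- tyre: Black rubber tyre, outer radius 146 mm, inner 119 mm, 36 mm wide, so its faces lie 18 mm before and behind the middle plane; an aluminium rim lines its inside (radius 111 to 119 mm, 26 mm wide). Its top is 326 mm and its underside 34 mm above the bench. Origin at the wheel's centre, axes as wheel_center.
- coupling: Bystander: a grey pipe coupling, open ring 70 mm across, 55 mm tall; origin at its underside. Leave alone.
- spraycan: Bystander: a grey spray can 52 mm across, 150 mm tall; origin at its underside. Leave alone.
- elbow: Bystander: a grey 90 degree pipe elbow, about 64 mm across, 80 mm tall; origin at its underside. Leave alone.
- wrench: Bystander: a steel wrench lying flat; origin at its underside. Leave alone.
- gauge: Bystander: a round tyre pressure gauge lying flat, 48 mm across, 18 mm high, with a brass nipple; origin at its underside. Leave alone.
- reducer: Bystander: a grey stepped pipe reducer 80 mm across, 85 mm tall; origin at its underside. Leave alone.
- sleeve: Bystander: a grey pipe sleeve, open ring 90 mm across, 50 mm tall; origin at its underside. Leave alone.

How it is judged:
On the way, in this order (a step that is already met when the one before it is completed fails the run):
1. a spoke is pushed by the fingers (contact force between the fingers and spokes above 0.5 N), for 0.02 s.
2. the valve stem comes within 7 degrees of the top (angle between wheel_center's own z axis and vertical below 0.12 rad), for 0.1 s.
At the end, for the whole second after the job is handed in: The valve stem is within 0.12 rad (7 degrees) of straight above the axle, the wheel at rest, the stand within 20 mm of where it stood and upright, every bystander within 30 mm of where it stood (angle between wheel_center's own z axis and vertical below 0.12 rad and velocity of joint wheel between -0.05 and 0.05 rad/s and distance of stand from where it was at the start of the episode below 0.02 m and angle between stand's own z axis and vertical below 0.05 rad and distance of each of coupling, spraycan, elbow, wrench, gauge, reducer, sleeve from where it was at the start of the episode below 0.03 m); the robot touches nothing.
It fails at once if a spoke is pinched or pushed harder than 30 N (contact force between the fingers and spokes above 30 N).
It fails at once if the fingers push on the tyre with more than 10 N (contact force between the fingers and tyre above 10 N).
It fails at once if the fingers push on the valve stem with more than 3 N (contact force between the fingers and stem above 3 N).
It fails at once if the stand is shifted by more than 20 mm, lifted or tipped (distance of stand from where it was at the start of the episode above 0.02 m or height (world z) of stand above 0.01 m or angle between stand's own z axis and vertical above 0.08 rad).
It fails at once if a bystander is moved or lifted by more than 30 mm (distance of any of coupling, spraycan, elbow, wrench, gauge, reducer, sleeve from where it was at the start of the episode above 0.03 m).
It also fails if it takes over 58 s, if anything falls off the work surface, if the arm or the gripper's body presses on something with over 40 N, if the wrist force passes 120 N, or if a joint passes its speed limit or range.

## Robot

A 6-joint arm with a two-finger parallel gripper is mounted at the origin on the work surface. World frame = base frame: x ahead of the robot, y to its left, z up, the work surface at z = 0. Lengths are in m, angles in rad, forces in N, time in s.
With the tool pointing down it reaches from about 0.375 to 0.975 m from the base axis. Payload 3.8 kg.
Tool frame: the origin (TCP) lies midway between the tips of the shut fingers; the grasp point (between the pads) lies grip_depth behind it (grip_depth is the distance from the TCP to the grasp point, in m); z points along the fingers, x is the direction in which the jaws open and shut, and the axes are right-handed (so a half turn about z gives the same grasp; the last joint's range is limited). The gripper opens to 85 mm and grips with 20 to 120 N. Pads are 22 mm wide; open, the fingers measure 114 mm over their backs; the gripper's body (76 mm by 85 mm) begins 54 mm behind the grasp point. The pads swing forward as they close: fully open they stand 13 mm farther back than shut.
Start: joints at [-1.258, 0.264, 1.604, -0, 1.274, -0.037], TCP at [0.231, -0.634, 0.231] pointing down, gripper open.
Joint ranges: [-2.63, 2.63], [-0.94, 2.18], [0.31, 2.57], [-1.31, 4.45], [0, 2.66], [-2.55, 2.55]. Speed limits (rad/s): [2.57, 2.57, 3.14, 3.14, 3.14, 3.14].

## Interface

Orientations are given as a unit quaternion [x, y, z, w].
In Python, from bench import get_state, get_image, job_done, grip_depth gives the robot as it stands.
- The arm moves only by the tool send_rows, never from a script. Its argument "increments" is a list of rows, each a list of 3 entries, a list of its own where there are three numbers: the turn, a rotation vector about the tool's x, y, z in degrees, then the shift along the tool's x, y, z in mm, then the opening, from 0 (shut) to 1 (fully open). In form: [[[rx, ry, rz], [tx, ty, tz], claw], ...]. A call has 1 to 10 rows; each row shifts and turns the pose as measured when the row begins, along the tool's axes as they then stand; what a row does not reach is not made up. A row lasts 1/10 s, in which the tool goes at most 50 mm and 8.59 degrees, less where a joint would pass 70% of its speed; a pose out of reach is approached as far as the arm can. A call is refused whole if a number of a shift passes 50 or a number of a turn 8.59, either way. A call with a gripper value outside its range is refused whole. The fingers move at their own pace and stop on an object; "squeeze" is the grip in N (left out, the last holds). Time passes only in rows, so rows that do not move let the fingers close. It gives the time, the measured TCP pose, the force and the opening at its end, in the units of the state.
- get_state(): the state, without advancing time (a new reading comes with each control period).
- get_image(name): name is "scene" or "top"; returns a dict with "pixels" (384x512x3 uint8, blue, green, red), "depth" (384x512 float32, m along the optical axis (not along the pixel's ray), 0 where there is no reading), "fx", "fy", "cx", "cy" (pixels), "T" (4x4, takes a point from camera to world coordinates). Camera axes: x right, y up, looking along -z (the intrinsics and any distortion apply to the point x, -y, -z); pixel columns grow to the right and rows downward; lengths in m; the calibration is good to about 2 mm. A picture is of the moment at which its call begins.
- job_done(): hands the job in, once; it reports no verdict.
The state is a dict: "clock": time; "joint_positions": joint angles; "qd": joint speeds; "joint_torque": joint torques, N m; "tool_pos": TCP position; "tcp_rot": TCP orientation; "wrist_force": force on the tool from outside, world axes, zero at the start; "moment": the same for the moment, N m; "width": finger opening in m.
Only numpy, scipy, OpenCV 4.12 (cv2) and the standard library are available. Lean on these libraries where they do the work, as an engineer would, in place of code of your own. Each camera call takes 0.05 s, during which the arm holds its last target.

## Working session

There is one attempt and no reset: what is moved stays moved. The work goes in short steps, Python scripts to look and compute and a tool call to move; the robot and the scene stay as the last step left them, time stands still between calls to the robot, and variables do not carry over. Pictures are saved under pics/ and viewed, and the job is handed in when it is done.

Besides the shell and the picture viewer there is one more tool, called as name(argument=value, ...), one argument or row to a line, values as JSON. send_rows: Moves the arm, as the interface text tells. Its arguments: {"type":"object","properties":{"increments":{"type":"array","items":{"type":"array"}},"squeeze":{"type":"number"}},"required":["increments"]}

```bash
ls; mkdir -p pics; python3 - <<'E'
from bench import *
import cv2,numpy as np
print(grip_depth, get_state())
for n in("scene","top"):
    i=get_image(n); cv2.imwrite(f"pics/{n}0.png",i["pixels"]); np.savez(f"{n}0.npz",**i)
    print(n,i["fx"],i["fy"],i["cx"],i["cy"],np.round(i["T"],4).tolist(),[k for k in i])
E
```

```text
pics
0.0187 {'clock': 0.0, 'joint_positions': array([-1.25789852e+00,  2.64739320e-01,  1.60540564e+00,  8.77683647e-06,
        1.27369313e+00, -3.68550947e-02]), 'qd': array([-0.00024111, -0.00123527,  0.00056919,  0.00047379, -0.00165612,
        0.00092511]), 'joint_torque': array([ 1.50052809e-03, -5.15105867e+01, -3.67315006e+01, -2.31841177e-04,
        1.29543719e-02, -1.53453834e-05]), 'tool_pos': array([ 0.23109951, -0.63341424,  0.22995426]), 'tcp_rot': array([ 8.19347779e-01, -5.73295698e-01, -8.93023784e-04, -6.80450298e-04]), 'wrist_force': array([-0.5547571 ,  0.21695865,  0.04840029]), 'moment': array([ 0.00630743,  0.06388434, -0.04216902]), 'width': 0.08572416693908956}
scene 446.68645648021794 446.68645648021794 252.46071689967098 182.45007761991545 [[-0.4683, -0.5932, 0.6548, 1.2963], [0.8834, -0.3298, 0.333, 0.4369], [0.0184, 0.7344, 0.6785, 0.94], [0.0, 0.0, 0.0, 1.0]] ['pixels', 'depth', 'fx', 'fy', 'cx', 'cy', 'T']
top 349.06004941508644 349.06004941508644 253.903357299117 189.8972409946936 [[-0.0022, 0.9879, -0.1552, 0.4438], [-0.9998, 0.0011, 0.0212, 0.0553], [0.0211, 0.1552, 0.9877, 0.9829], [0.0, 0.0, 0.0, 1.0]] ['pixels', 'depth', 'fx', 'fy', 'cx', 'cy', 'T']
```

View pics/scene0.png

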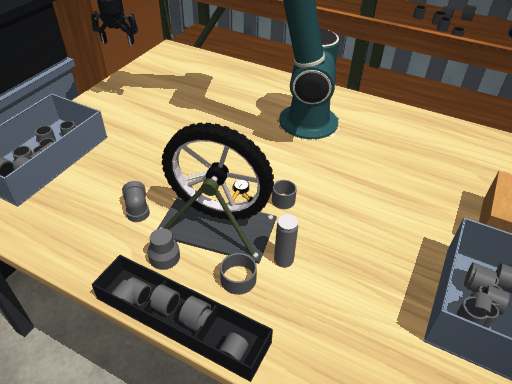

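View pics/top0.png

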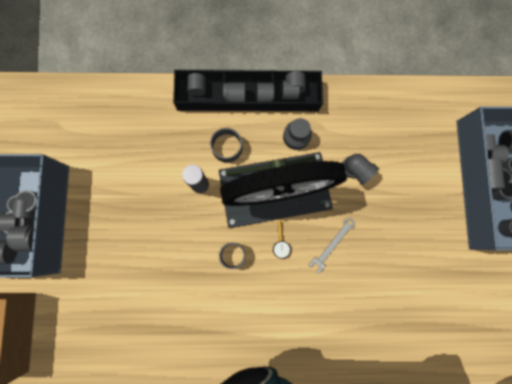

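```bash
cat > h.py <<'E'
import numpy as np,cv2
from bench import *
def cloud(i):
    d=i["depth"];h,w=d.shape
    u,v=np.meshgrid(np.arange(w),np.arange(h))
    p=np.stack([(u-i["cx"])/i["fx"]*d,-(v-i["cy"])/i["fy"]*d,-d],-1)
    T=i["T"];return p@T[:3,:3].T+T[:3,3]
def proj(i,P):
    T=i["T"];c=(np.atleast_2d(P)-T[:3,3])@T[:3,:3]
    return np.stack([i["cx"]+i["fx"]*c[:,0]/-c[:,2],i["cy"]+i["fy"]*-c[:,1]/-c[:,2]],1)
def rays(i,uv):
    uv=np.atleast_2d(uv);T=i["T"]
    d=np.stack([(uv[:,0]-i["cx"])/i["fx"],-(uv[:,1]-i["cy"])/i["fy"],-np.ones(len(uv))],1)@T[:3,:3].T
    return T[:3,3],d
E
python3 - <<'E'
from h import *
for n in("scene","top"):
    i=dict(np.load(f"{n}0.npz"));P=cloud(i)
    x,y,z=P[...,0],P[...,1],P[...,2]
    m=(i["depth"]>0)&(z>.2)&(z<.34)&(abs(y)<.3)&(x>.3)&(x<.9)
    dark=i["pixels"].max(-1)<60
    q=P[m&dark]
    print(n,len(q),q.min(0),q.max(0))
    for zl in(.2,.23,.26,.29,.31):
        s=q[(q[:,2]>zl)&(q[:,2]<zl+.03)]
        if len(s)>5: print(zl,len(s),s.min(0),s.max(0))
    # line fit of xy
    s=q[:,:2];c=s.mean(0);u,S,v=np.linalg.svd(s-c,full_matrices=0);print(c,v[0],S/np.sqrt(len(s)))
    # top of tyre
    t=q[q[:,2]>.318];print(t.mean(0),len(t))
    p=i["pixels"]
    r=p[100:290,100:320] if n=="scene" else p[110:280,170:390]
    cv2.imwrite(f"pics/{n}0z.png",cv2.resize(r,None,fx=3,fy=3,interpolation=cv2.INTER_CUBIC))
E
```

```text
scene 2245 [ 0.54009255 -0.1652866   0.20010104] [0.64172087 0.11394985 0.32794707]
0.2 342 [ 0.54009255 -0.1652866   0.20010104] [0.64172087 0.11394985 0.22965777]
0.23 295 [ 0.54407377 -0.15723067  0.23003148] [0.62156797 0.10763031 0.25980965]
0.26 436 [ 0.54465963 -0.14684582  0.26005028] [0.61968943 0.09328109 0.28994537]
0.29 869 [ 0.54948859 -0.12493063  0.29001263] [0.61586958 0.06691393 0.31999992]
0.31 629 [ 0.55281823 -0.09851257  0.31000246] [0.60922068 0.03418234 0.32794707]
[ 0.58638993 -0.0087673 ] [-0.20049251  0.97969523] [0.07995227 0.01044214]
[ 0.58301105 -0.02840311  0.32239696] 374
top 2543 [ 0.53899747 -0.16513501  0.20001707] [0.62709583 0.11476302 0.32758312]
0.2 182 [ 0.53899747 -0.16513501  0.20001707] [0.62709583 0.11476302 0.22992163]
0.23 210 [ 0.54071336 -0.16217923  0.23002152] [0.62212096 0.10882552 0.25997206]
0.26 424 [ 0.54351786 -0.14825088  0.26010928] [0.61332362 0.09418978 0.28998171]
0.29 1144 [ 0.54806904 -0.12117185  0.29006474] [0.61058707 0.06849323 0.31999565]
0.31 1149 [ 0.55488903 -0.09586537  0.31000154] [0.60727162 0.03873953 0.32758312]
[ 0.57629704 -0.01621835] [ 0.16783865 -0.98581448] [0.07250308 0.01095903]
[ 0.58058861 -0.02726299  0.32202365] 745
```

```bash
sleep 1
```

```text
(no output)
```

View pics/scene0z.png

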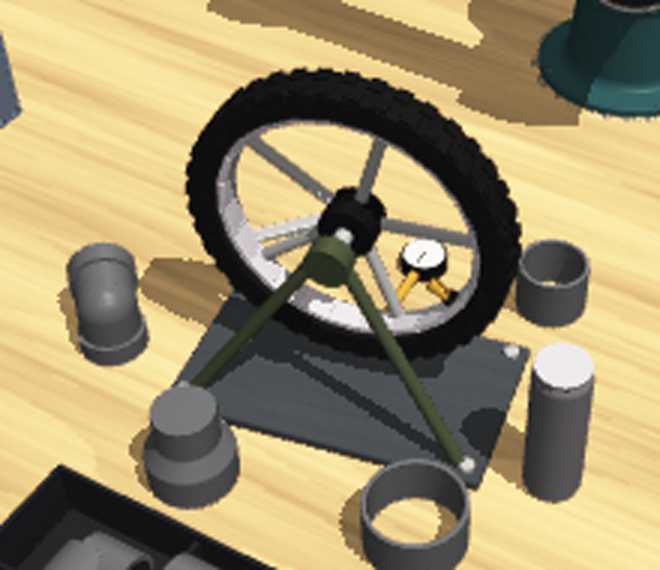

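View pics/top0z.png

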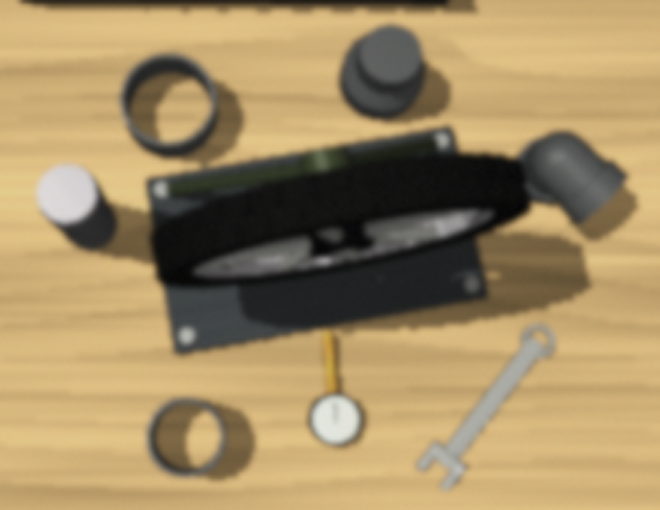

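```bash
python3 - <<'E'
from h import *
t=dict(np.load("top0.npz"));s=dict(np.load("scene0.npz"))
uv=np.array([(150,180),(450,130),(485,295),(180,352)])/3.+[170,110]
o,d=rays(t,uv);k=(0.012-o[2])/d[:,2];C=o+d*k[:,None]
print(C.round(3));
y=(C[1]+C[2]-C[0]-C[3])[:2];print("plate y dir",y/np.linalg.norm(y),np.degrees(np.arctan2(-y[0],y[1])), "mid",C.mean(0))
# tyre points both views: outline in y' & centre
from scipy.optimize import least_squares
Q=[]
for i in(t,s):
    P=cloud(i);z=P[...,2]
    m=(i["depth"]>0)&(z>.2)&(z<.34)&(abs(P[...,1]+.025)<.16)&(P[...,0]>.5)&(P[...,0]<.66)&(i["pixels"].max(-1)<60)
    Q.append(P[m])
Q=np.vstack(Q)
def frame(p):
    a=p[0];return np.array([np.cos(a),np.sin(a)]),np.array([-np.sin(a),np.cos(a)])
def loc(p,Q):
    X,Y=frame(p);q=Q[:,:2]-p[1:3];return q@X,q@Y,Q[:,2]-.18
def f(p):
    x,yy,z=loc(p,Q);r=np.hypot(yy,z);
    k=r>.10
    # distance to torus-section box: surface of |x|<=18, r<=146
    dr=np.abs(r-.146);dx=np.abs(np.abs(x)-.018)
    return np.where(k,np.minimum(dr,dx),0)
a0=np.arctan2(-y[0],y[1])
r=least_squares(f,[a0,.58,-.027],loss="soft_l1",f_scale=.003,diff_step=1e-4,x_scale=[.1,.01,.01])
print(r.x,np.degrees(r.x[0]),np.median(abs(r.fun)))
x,yy,z=loc(r.x,Q);k=np.hypot(yy,z)>.1
print(np.percentile(x[k],[1,10,50,90,99]),np.percentile(yy[k],[0.2,99.8]))
np.save("wheel.npy",r.x)
X,Y=frame(r.x)
def ang(uvz,xo):
    uv=np.array(uvz)/3.+[100,100];o,d=rays(s,uv)
    X3=np.r_[X,0];c=np.r_[r.x[1:],.18]+X3*xo
    k=((c-o)@X3)/(d@X3);P=o+d*k[:,None]-c
    yl=P@np.r_[Y,0];zl=P[:,2]
    print(np.degrees(np.arctan2(-yl,zl)).round(1),np.hypot(yl,zl).round(3))
ang([(255,140),(378,140),(470,240),(395,310),(265,250),(265,237)],-.008)
ang([(408,290),(402,305),(440,290),(452,297),(430,285)],0)
# gauge
print(cloud(s)[186,241],cloud(t)[249,282])
E
```

```text
[[ 0.653  0.131  0.012]
 [ 0.703 -0.156  0.012]
 [ 0.544 -0.184  0.012]
 [ 0.492  0.101  0.012]]
plate y dir [ 0.17650685 -0.98429941] -169.8336407528418 mid [ 0.598049   -0.02700233  0.012     ]
[-2.96186766  0.58024447 -0.02971977] -169.70251614260113 0.0014381097459424935
[-0.01996014 -0.01803911 -0.00593013  0.01441622  0.01654225] [-0.14270559  0.13716026]
[ -45.7   16.3   79.8  153.5 -121.  -112.2] [0.109 0.108 0.11  0.094 0.093 0.084]
[141.1 151.5 123.9 122.9 125.5] [0.082 0.096 0.097 0.109 0.088]
[ 0.43929801 -0.03719914  0.02030781] [ 0.43217559 -0.04149999  0.02035882]
```

```bash
cat >> h.py <<'E'
W=np.load("wheel.npy");
if abs(W[0])>2: W[0]+=np.pi
X3=np.array([np.cos(W[0]),np.sin(W[0]),0]);Y3=np.array([-np.sin(W[0]),np.cos(W[0]),0]);C3=np.r_[W[1:],.18]
def ang(i,uv,xo):
    o,d=rays(i,uv);c=C3+X3*xo
    k=((c-o)@X3)/(d@X3);P=o+d*k[:,None]-c
    yl=P@Y3;zl=P[:,2]
    return np.degrees(np.arctan2(-yl,zl)).round(1),np.hypot(yl,zl).round(3)
def wpt(a,r,xo=0):
    a=np.radians(a);return C3+X3*xo-Y3*np.sin(a)*r+np.array([0,0,np.cos(a)*r])
E
python3 - <<'E'
from h import *
s=dict(np.load("scene0.npz"));print(W,np.degrees(W[0]),X3)
z=lambda l:np.array(l)/3.+100
print(ang(s,z([(255,140),(378,140),(470,240),(395,310),(265,250),(265,237)]),-.008))
print(ang(s,z([(408,290),(402,305),(440,290),(452,297),(430,285)]),0))
im=cv2.resize(s["pixels"][100:290,100:320],None,fx=3,fy=3,interpolation=cv2.INTER_CUBIC)
for xo,c in((-.018,(0,0,255)),(.018,(0,255,0))):
  for r in(.146,.119):
    q=(proj(s,np.array([wpt(a,r,xo) for a in range(0,360,6)]))-100)*3
    cv2.polylines(im,[q.astype(int)],1,c,1)
cv2.imwrite("pics/ov.png",im)
t=dict(np.load("top0.npz"))
P=cloud(t)
for n,(u,v) in dict(coup=(236,256),can=(193,174),elbow=(360,168),w1=(320,268),w2=(350,224),g=(282,249),nip=(280,224)).items(): print(n,P[v,u].round(3))
E
```

```text
[ 0.179725    0.58024447 -0.02971977] 10.297483857398886 [0.98389289 0.17875901 0.        ]
(array([  54.3,  -15. ,  -87.6, -160.5,  126.2,  119.1]), array([0.106, 0.093, 0.104, 0.107, 0.109, 0.099]))
(array([-141.1, -151.5, -123.9, -122.9, -125.5]), array([0.082, 0.096, 0.097, 0.109, 0.088]))
coup [ 0.413  0.084 -0.001]
can [0.613 0.185 0.151]
elbow [ 0.646 -0.249  0.075]
w1 [ 0.38  -0.147  0.007]
w2 [ 0.501 -0.237 -0.002]
g [ 0.432 -0.041  0.02 ]
nip [ 0.501 -0.038  0.012]
```

View pics/ov.png

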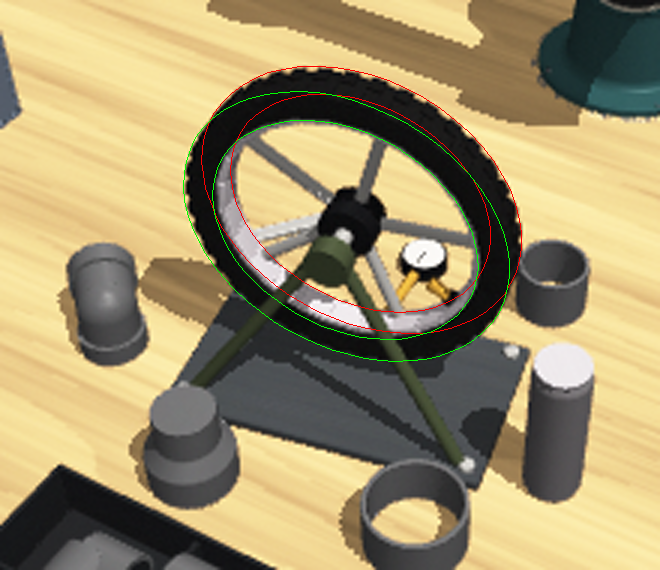

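send_rows(
  increments=[
    [[0, 0, 0], [0, 0, -40], 0],
    [[0, 0, 0], [0, 0, -40], 0],
    [[8, 0, 0], [0, 0, -20], 0],
    [[8, 0, 0], [0, 0, 0], 0],
  ],
  squeeze=20,
)

```text
clock: 0.5
tool_pos: [0.2358, -0.6299, 0.3296]
tcp_rot: [0.813, -0.564, 0.078, -0.12]
wrist_force: [0.4, -0.8, -0.6]
width: 0.0283
```

```bash
cat > rec.py <<'E'
from bench import *
import json,os,numpy as np
s=get_state();print("t",s["clock"],"q",s["joint_positions"].round(3),"p",s["tool_pos"].round(4),"rot",s["tcp_rot"].round(3),"F",s["wrist_force"].round(1),"w",round(s["width"],4))
open("rec.txt","a").write(json.dumps([s["joint_positions"].tolist(),s["tool_pos"].tolist(),s["tcp_rot"].tolist()])+"\n")
E
python3 rec.py
```

```text
t 0.5 q [-1.394  0.242  1.479  0.282  1.487 -0.214] p [ 0.2358 -0.6299  0.3296] rot [ 0.813 -0.564  0.078 -0.12 ] F [ 0.4 -0.8 -0.6] w 0.0283
```

send_rows(
  increments=[
    [[0, 8, 0], [30, 0, 0], 0],
    [[0, 8, 0], [40, 0, 0], 0],
    [[0, 0, 8], [0, 0, 0], 0],
  ],
)

```text
clock: 0.8
tool_pos: [0.2544, -0.6999, 0.3325]
tcp_rot: [0.748, -0.634, 0.191, -0.053]
wrist_force: [-0.4, 1.0, -0.6]
width: -0.0001
```

```bash
python3 rec.py
```

```text
t 0.8 q [-1.406  0.195  1.553  0.353  1.184 -0.101] p [ 0.2544 -0.6999  0.3325] rot [ 0.748 -0.634  0.191 -0.053] F [-0.4  1.  -0.6] w -0.0001
```

send_rows(
  increments=[
    [[8, 0, 0], [0, 30, -40], 0],
    [[8, 0, 0], [0, 40, -30], 0],
    [[0, 8, 0], [0, 0, 0], 0],
  ],
)

```text
clock: 1.1
tool_pos: [0.1695, -0.7038, 0.3609]
tcp_rot: [0.712, -0.608, 0.328, -0.123]
wrist_force: [1.0, -0.4, -2.2]
width: -0.0001
```

```bash
python3 rec.py; cat rec.txt
```

```text
t 1.1 q [-1.682  0.151  1.657  0.741  1.238 -0.486] p [ 0.1695 -0.7038  0.3609] rot [ 0.712 -0.608  0.328 -0.123] F [ 1.  -0.4 -2.2] w -0.0001
[[-1.3937621827927698, 0.24203425365835565, 1.4785270763042948, 0.28165407798664777, 1.4867286026168745, -0.2136036443925306], [0.23581703919690397, -0.6298938759582683, 0.32956110849650255], [0.8131165820750076, -0.5642256802706405, 0.07778999853820145, -0.12016456135324154]]
[[-1.4062798578588478, 0.19476975605533678, 1.5531312776422714, 0.353250332275446, 1.1837601928104238, -0.10061292838579491], [0.25435716058174485, -0.6999439401221604, 0.3324918447463639], [0.7479949203140566, -0.6335484707631157, 0.19068715789954202, -0.05251992184191372]]
[[-1.6824125880176082, 0.15144813071589078, 1.6570339494457575, 0.741280000741103, 1.2379190064117664, -0.48622535013654], [0.1694521970237421, -0.7038016901568314, 0.36094119715580397], [0.7120242237339225, -0.6084803356216256, 0.32798171943095455, -0.12329305615894849]]
```

```bash
cat > kin.py <<'E'
import numpy as np,json
from scipy.spatial.transform import Rotation as R
from scipy.optimize import least_squares
lim=np.array([[-2.63,2.63],[-.94,2.18],[.31,2.57],[-1.31,4.45],[0,2.66],[-2.55,2.55]])
ROFF=None
def rots(q):
    y=lambda a:R.from_euler('y',a);z=lambda a:R.from_euler('z',a)
    A=z(q[0]);B=A*y(q[1]);C=B*y(q[2]);D=C*z(q[3]);E=D*y(q[4]);F=E*z(q[5]);return A,B,C,E,F
def fk(q,k):
    A,B,C,E,F=rots(q)
    p=np.array([0,0,k[0]])+A.apply([k[1],0,0])+B.apply([0,0,k[2]])+C.apply([k[3],0,k[4]])+E.apply([0,0,k[5]])
    return p,F
E
python3 - <<'E'
from kin import *
D=[json.loads(l) for l in open("rec.txt")]
D.append([[-1.2579,.26474,1.6054,0,1.27369,-.03686],[.2311,-.63341,.22995],[.819348,-.573296,-.000893,-.00068]])
for q,p,r in D: print((R.from_quat(r).inv()*rots(q)[4]).as_rotvec())
A=[];b=[]
f=lambda k:np.concatenate([fk(q,k)[0]-p for q,p,r in D])
r=least_squares(f,[.35,0,.45,0,.4,.25]);print(r.x,abs(r.fun).max(),np.linalg.svd(r.jac)[1])
np.save("k.npy",r.x)
E
```

```text
[-2.61590137e-16  3.48786850e-16  3.14159265e+00]
[ 2.61590137e-16 -6.10376987e-16 -3.14159265e+00]
[-1.74393425e-16 -1.61313918e-15 -3.14159265e+00]
[1.13272363e-05 1.25203202e-05 3.14158642e+00]
[ 0.22782716 -0.01487838  0.58686337  0.0085877   0.56305971  0.39478294] 0.023852614326972887 [3.91254625 2.85674903 0.71529994 0.09558271 0.08157655 0.05934663]
```

```bash
cat >> kin.py <<'E'
def basis(q):
    A,B,C,E,F=rots(q);D=C*R.from_euler('z',q[3])
    I=np.eye(3)
    cols={'h':I[2],'ax':A.apply(I[0]),'ay':A.apply(I[1]),'bz':B.apply(I[2]),'bx':B.apply(I[0]),'cx':C.apply(I[0]),'cz':C.apply(I[2]),'dx':D.apply(I[0]),'dy':D.apply(I[1]),'ex':E.apply(I[0]),'ez':E.apply(I[2]),'fx':F.apply(I[0]),'fy':F.apply(I[1])}
    return cols
E
python3 - <<'E'
from kin import *
import itertools
D=[json.loads(l) for l in open("rec.txt")]
D.append([[-1.2579,.26474,1.6054,0,1.27369,-.03686],[.2311,-.63341,.22995],[.819348,-.573296,-.000893,-.00068]])
Bs=[basis(q) for q,_,_ in D];b=np.concatenate([p for _,p,_ in D])
base=['h','bz','cz','ez']
extra=['ax','ay','bx','cx','dx','dy','ex','fx','fy']
res=[]
for n in(0,1,2,3):
  for e in itertools.combinations(extra,n):
    ks=base+list(e)
    M=np.vstack([np.stack([B[k] for k in ks],1) for B in Bs])
    x,_,rk,sv=np.linalg.lstsq(M,b,rcond=None)
    res.append((abs(M@x-b).max(),n,dict(zip(ks,x.round(4))),sv[-1].round(3)))
for n in(1,2,3):
  for r in sorted([r for r in res if r[1]==n],key=lambda r:r[0])[:5]: print(r)
E
```

```text
(np.float64(0.00010451902953911851), 1, {'h': np.float64(0.2509), 'bz': np.float64(0.5115), 'cz': np.float64(0.566), 'ez': np.float64(0.3477), 'ay': np.float64(0.0249)}, np.float64(0.062))
(np.float64(0.007969917763039097), 1, {'h': np.float64(0.2874), 'bz': np.float64(0.4748), 'cz': np.float64(0.5768), 'ez': np.float64(0.3536), 'fy': np.float64(0.0237)}, np.float64(0.061))
(np.float64(0.009375273963025121), 1, {'h': np.float64(0.2247), 'bz': np.float64(0.536), 'cz': np.float64(0.5585), 'ez': np.float64(0.3551), 'dy': np.float64(0.023)}, np.float64(0.062))
(np.float64(0.023532140613765046), 1, {'h': np.float64(0.2021), 'bz': np.float64(0.6022), 'cz': np.float64(0.6075), 'ez': np.float64(0.3968), 'bx': np.float64(-0.0651)}, np.float64(0.061))
(np.float64(0.023642755433368634), 1, {'h': np.float64(0.2199), 'bz': np.float64(0.5827), 'cz': np.float64(0.5604), 'ez': np.float64(0.391), 'ex': np.float64(0.0131)}, np.float64(0.062))
(np.float64(5.384575981981499e-06), 2, {'h': np.float64(0.2519), 'bz': np.float64(0.5119), 'cz': np.float64(0.5662), 'ez': np.float64(0.3477), 'ay': np.float64(0
[... 1402 characters left out ...]
78434656878035e-06), 3, {'h': np.float64(0.2519), 'bz': np.float64(0.512), 'cz': np.float64(0.5663), 'ez': np.float64(0.3477), 'ax': np.float64(-0.0), 'ay': np.float64(0.0249), 'cx': np.float64(0.0014)}, np.float64(0.059))
(np.float64(5.017248543875974e-06), 3, {'h': np.float64(0.2519), 'bz': np.float64(0.5119), 'cz': np.float64(0.5662), 'ez': np.float64(0.3477), 'ay': np.float64(0.0249), 'cx': np.float64(0.0014), 'fx': np.float64(-0.0)}, np.float64(0.055))
(np.float64(5.384906229644049e-06), 3, {'h': np.float64(0.2519), 'bz': np.float64(0.5119), 'cz': np.float64(0.5662), 'ez': np.float64(0.3477), 'ay': np.float64(0.0249), 'cx': np.float64(0.0014), 'dx': np.float64(-0.0)}, np.float64(0.053))
```

```bash
cat >> kin.py <<'E'
H,L2,CX,CZ,EZ,AY=.2519,.5119,.0014,.5662,.3477,.0249
def fk(q):
    A,B,C,E,F=rots(q)
    return np.array([0,0,H])+A.apply([0,AY,0])+B.apply([0,0,L2])+C.apply([CX,0,CZ])+E.apply([0,0,EZ]),F*R.from_euler('z',np.pi)
def ik(p,Rt):
    """all in-range solutions, elbow up"""
    F=Rt*R.from_euler('z',np.pi); w=p-EZ*F.apply([0,0,1]); out=[]
    rr=np.hypot(w[0],w[1]); 
    if rr<AY: return out
    rad=np.sqrt(rr**2-AY**2); j1=np.arctan2(w[1],w[0])-np.arctan2(AY,rad)
    z=w[2]-H; Lf=np.hypot(CX,CZ); d2=rad**2+z**2
    c=(d2-L2**2-Lf**2)/(2*L2*Lf)
    if abs(c)>1: return out
    th=np.arccos(c); j3=th-np.arctan2(CX,CZ)
    j2=np.arctan2(rad,z)-np.arctan2(Lf*np.sin(th),L2+Lf*np.cos(th))
    C=rots([j1,j2,j3,0,0,0])[2]; M=(C.inv()*F).as_matrix()
    j5=np.arccos(np.clip(M[2,2],-1,1))
    j4=np.arctan2(M[1,2],M[0,2]);j6=np.arctan2(M[2,1],-M[2,0])
    for a in(j4-2*np.pi,j4,j4+2*np.pi):
        q=np.array([j1,j2,j3,a,j5,j6]); 
        out.append((q,bool(((q>=lim[:,0])&(q<=lim[:,1])).all())))
    return out
def toolrot(tilt,yaw,roll):
    # z axis: yaw (deg, world) , tilt deg below horizontal; roll about tool z; roll 0: tool y horizontal-ish
    t,y=np.radians([tilt,yaw]);d=np.array([np.cos(t)*np.cos(y),np.cos(t)*np.sin(y),-np.sin(t)])
    yy=np.array([-np.sin(y),np.cos(y),0]);xx=np.cross(yy,d)
    return R.from_matrix(np.stack([xx,yy,d],1))*R.from_euler('z',roll,degrees=True)
E
python3 - <<'E'
from kin import *
from h import wpt
D=[json.loads(l) for l in open("rec.txt")]
for q,p,r in D:
    print(np.abs(fk(q)[0]-p).max(), [ (s-np.array(q)).round(3) for s,ok in ik(np.array(p),R.from_quat(r)) if ok])
print(wpt(0,0))
for tilt in(25,30,35,40):
  for yaw in(-30,-10,10,30,50):
    n=0;L=[]
    for a in(-45,0,45,95):
        p=wpt(a,.06,0); s=ik(p,toolrot(tilt,yaw,0))
        if s: L.append((s[1][0].round(2).tolist(),[o for _,o in s]))
    print(tilt,yaw,len(L)); 
    if tilt>=30 and yaw in(-10,10,30): print(*L,sep="\n")
E
```

```text
2.3593199435234524e-05 [array([ 0.,  0., -0., -0.,  0.,  0.])]
1.909273981104409e-05 [array([ 0.,  0., -0., -0.,  0.,  0.])]
1.4993103772842353e-05 [array([-0.,  0., -0., -0.,  0.,  0.])]
[ 0.58024447 -0.02971977  0.18      ]
25 -30 4
25 -10 4
25 10 4
25 30 4
25 50 4
30 -30 4
30 -10 4
([0.14, -0.34, 2.55, -1.89, 0.29, -1.08], [False, False, True])
([-0.01, -0.37, 2.53, -1.94, 0.15, -1.11], [False, False, True])
([-0.15, -0.32, 2.54, -2.98, 0.12, -0.15], [False, False, True])
([-0.21, -0.2, 2.56, 3.04, 0.27, 0.08], [False, True, False])
30 10 4
([-0.23, -0.36, 2.56, 1.76, 0.36, 1.16], [False, True, False])
([-0.37, -0.34, 2.51, 1.58, 0.46, 1.27], [False, True, False])
([-0.48, -0.25, 2.49, 1.63, 0.56, 1.13], [False, True, False])
([-0.52, -0.13, 2.51, 1.81, 0.61, 0.88], [False, True, False])
30 30 4
([-0.49, -0.19, 2.45, 1.44, 0.84, 1.09], [False, True, False])
([-0.58, -0.17, 2.38, 1.36, 0.91, 1.12], [False, True, False])
([-0.66, -0.07, 2.34, 1.36, 0.96, 1.04], [False, True, False])
([-0.69, 0.04, 2.35, 1.43, 0.96, 0.89], [False, True, False])
30 50 4
35 -30 4
35 -10 4
([0.12, -0.35
[... 863 characters left out ...]
2.42, -0.49, 0.24, -2.57], [False, False, False])
([-0.15, -0.32, 2.43, -0.1, 0.16, -3.03], [False, False, False])
([-0.2, -0.22, 2.46, 0.67, 0.04, 2.45], [False, True, False])
40 10 4
([-0.19, -0.35, 2.45, 0.95, 0.34, 1.98], [False, True, False])
([-0.31, -0.34, 2.41, 0.97, 0.45, 1.89], [False, True, False])
([-0.42, -0.27, 2.39, 1.11, 0.5, 1.67], [False, True, False])
([-0.46, -0.16, 2.42, 1.34, 0.49, 1.39], [False, True, False])
40 30 4
([-0.41, -0.23, 2.36, 1.12, 0.75, 1.44], [False, True, False])
([-0.5, -0.2, 2.31, 1.08, 0.84, 1.43], [False, True, False])
([-0.58, -0.12, 2.27, 1.1, 0.87, 1.33], [False, True, False])
([-0.61, -0.02, 2.29, 1.18, 0.85, 1.18], [False, True, False])
40 50 4
```

```bash
cat > plan.py <<'E'
import sys
from kin import *
from h import wpt
from bench import get_state
from scipy.spatial.transform import Slerp
def plan(p1,R1,n,show=True):
    s=get_state();p0=s["tool_pos"];R0=R.from_quat(s["tcp_rot"])
    S=Slerp([0,1],R.concatenate([R0,R1]));rows=[];bad=0
    prev=s["joint_positions"];mx=0
    for i in range(n):
        a,b=i/n,(i+1)/n;Ra,Rb=S([a,b])
        dp=Ra.inv().apply((p1-p0)/n);dr=np.degrees((Ra.inv()*Rb).as_rotvec())
        rows.append([dr.round(1).tolist(),(dp*1e3).round(0).astype(int).tolist()])
        ss=[q for q,ok in ik(p0+(p1-p0)*b,Rb) if ok]
        if not ss: bad+=1;print("unreach",i);continue
        q=min(ss,key=lambda q:abs(q-prev).max());mx=max(mx,abs(q-prev).max());prev=q
    print("maxdq/row",mx,"end q",prev.round(2),"bad",bad)
    for r in rows: print(r)
TR=toolrot(35,15,0)
E
python3 - <<'E'
from plan import *
t=wpt(-51,.06,.002); print(t, TR.as_quat())
pre=t-TR.apply([0,0,.12]);print(pre)
plan(pre,TR,18)
E
```

```text
[0.57387694 0.01651545 0.21775922] [-0.11577815  0.87942233  0.06027029  0.45779829]
[ 0.47892813 -0.00892601  0.2865884 ]
maxdq/row 0.16350224545155012 end q [-0.5  -0.69  2.54  0.98  0.75  1.82] bad 0
[[-0.1, -1.8, 5.1], [-37, -20, 5]]
[[-0.1, -1.8, 5.1], [-39, -17, 6]]
[[-0.1, -1.8, 5.1], [-40, -13, 7]]
[[-0.1, -1.8, 5.1], [-40, -9, 9]]
[[-0.1, -1.8, 5.1], [-41, -6, 10]]
[[-0.1, -1.8, 5.1], [-41, -2, 11]]
[[-0.1, -1.8, 5.1], [-41, 1, 13]]
[[-0.1, -1.8, 5.1], [-40, 5, 14]]
[[-0.1, -1.8, 5.1], [-39, 9, 15]]
[[-0.1, -1.8, 5.1], [-37, 12, 16]]
[[-0.1, -1.8, 5.1], [-36, 15, 18]]
[[-0.1, -1.8, 5.1], [-33, 18, 19]]
[[-0.1, -1.8, 5.1], [-31, 21, 20]]
[[-0.1, -1.8, 5.1], [-28, 24, 21]]
[[-0.1, -1.8, 5.1], [-26, 26, 22]]
[[-0.1, -1.8, 5.1], [-22, 28, 22]]
[[-0.1, -1.8, 5.1], [-19, 30, 23]]
[[-0.1, -1.8, 5.1], [-16, 32, 24]]
```

send_rows(
  increments=[
    [[0, -1.8, 5.1], [-37, -20, 5], 0],
    [[0, -1.8, 5.1], [-39, -17, 6], 0],
    [[0, -1.8, 5.1], [-40, -13, 7], 0],
    [[0, -1.8, 5.1], [-40, -9, 9], 0],
    [[0, -1.8, 5.1], [-41, -6, 10], 0],
    [[0, -1.8, 5.1], [-41, -2, 11], 0],
    [[0, -1.8, 5.1], [-41, 1, 13], 0],
    [[0, -1.8, 5.1], [-40, 5, 14], 0],
    [[0, -1.8, 5.1], [-39, 9, 15], 0],
  ],
)

```text
clock: 2.0
tool_pos: [0.3255, -0.3456, 0.3177]
tcp_rot: [-0.435, 0.825, -0.141, 0.331]
wrist_force: [1.5, -0.3, 0.3]
width: 0.0001
```

```bash
python3 rec.py; python3 - <<'E'
from plan import *
t=wpt(-51,.06,.002)
plan(t-TR.apply([0,0,.12]),TR,10)
E
```

```text
t 2.0 q [-1.389 -0.333  2.189  0.769  1.294  0.56 ] p [ 0.3255 -0.3456  0.3177] rot [-0.435  0.825 -0.141  0.331] F [ 1.5 -0.3  0.3] w 0.0001
maxdq/row 0.14410824407755635 end q [-0.5  -0.69  2.54  0.98  0.75  1.82] bad 0
[[-0.2, -1.5, 4.4], [-32, 12, 14]]
[[-0.2, -1.5, 4.4], [-31, 14, 15]]
[[-0.2, -1.5, 4.4], [-29, 16, 16]]
[[-0.2, -1.5, 4.4], [-27, 18, 17]]
[[-0.2, -1.5, 4.4], [-26, 20, 18]]
[[-0.2, -1.5, 4.4], [-23, 22, 18]]
[[-0.2, -1.5, 4.4], [-21, 24, 19]]
[[-0.2, -1.5, 4.4], [-19, 25, 20]]
[[-0.2, -1.5, 4.4], [-16, 27, 20]]
[[-0.2, -1.5, 4.4], [-14, 28, 21]]
```

send_rows(
  increments=[
    [[-0.2, -1.5, 4.4], [-32, 12, 14], 0],
    [[-0.2, -1.5, 4.4], [-31, 14, 15], 0],
    [[-0.2, -1.5, 4.4], [-29, 16, 16], 0],
    [[-0.2, -1.5, 4.4], [-27, 18, 17], 0],
    [[-0.2, -1.5, 4.4], [-26, 20, 18], 0],
    [[-0.2, -1.5, 4.4], [-23, 22, 18], 0],
    [[-0.2, -1.5, 4.4], [-21, 24, 19], 0],
    [[-0.2, -1.5, 4.4], [-19, 25, 20], 0],
    [[-0.2, -1.5, 4.4], [-16, 27, 20], 0],
    [[-0.2, -1.5, 4.4], [-14, 28, 21], 0],
  ],
)

```text
clock: 3.0
tool_pos: [0.4831, 0.0039, 0.2871]
tcp_rot: [-0.096, 0.881, 0.072, 0.458]
wrist_force: [0.5, 0.6, -0.6]
width: -0.0001
```

```bash
python3 rec.py; python3 - <<'E'
from plan import *
t=wpt(-51,.06,.002)
plan(t-TR.apply([0,0,.12]),TR,2)
from h import *
for n in("scene","top"):
    i=get_image(n);p=i["pixels"];np.savez(f"{n}1.npz",**i)
    r=p[100:290,100:320] if n=="scene" else p[110:330,150:390]
    cv2.imwrite(f"pics/{n}1.png",cv2.resize(r,None,fx=2.5,fy=2.5,interpolation=cv2.INTER_CUBIC))
E
```

```text
t 3.0 q [-0.443 -0.687  2.546  0.967  0.707  1.901] p [0.4831 0.0039 0.2871] rot [-0.096  0.881  0.072  0.458] F [ 0.5  0.6 -0.6] w -0.0001
maxdq/row 0.042421258445000776 end q [-0.5  -0.69  2.54  0.98  0.75  1.82] bad 0
[[0.1, 0.1, -1.3], [2, -6, -3]]
[[0.1, 0.1, -1.3], [2, -6, -3]]
```

View pics/scene1.png

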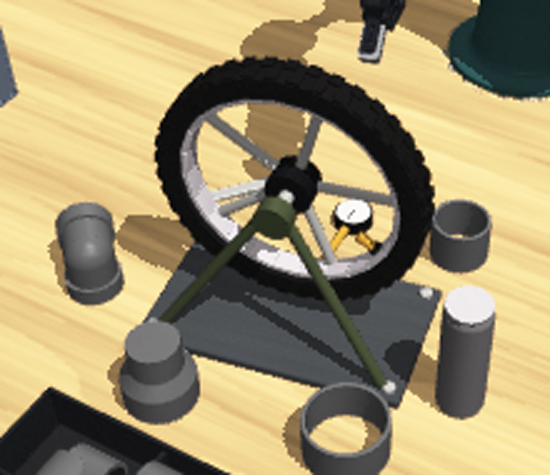

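View pics/top1.png

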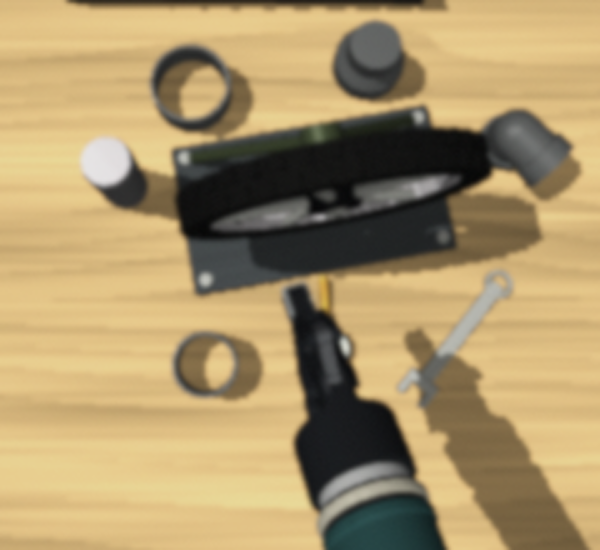

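send_rows(
  increments=[
    [[0, 0, -1.3], [2, -6, -2], 0],
    [[0, 0, -1.3], [2, -6, 0], 0],
    [[0, 0, 0], [0, 0, 30], 0],
  ],
)

```text
clock: 3.4
tool_pos: [0.5046, 0.0076, 0.2674]
tcp_rot: [-0.129, 0.876, 0.064, 0.459]
wrist_force: [0.7, -0.3, 0.8]
width: 0.0003
```

```bash
python3 rec.py; python3 - <<'E'
from plan import *
plan(wpt(-51,.06,.002),TR,5)
E
```

```text
t 3.4 q [-0.41  -0.589  2.541  1.062  0.648  1.73 ] p [0.5046 0.0076 0.2674] rot [-0.129  0.876  0.064  0.459] F [ 0.7 -0.3  0.8] w 0.0003
maxdq/row 0.08233656463988015 end q [-0.27 -0.33  2.49  1.39  0.44  1.45] bad 0
[[0.2, 0.1, 0.2], [0, -2, 17]]
[[0.2, 0.1, 0.2], [0, -2, 17]]
[[0.2, 0.1, 0.2], [0, -2, 17]]
[[0.2, 0.1, 0.2], [0, -2, 17]]
[[0.2, 0.1, 0.2], [0, -2, 17]]
```

send_rows(
  increments=[
    [[0, 0, 0], [0, -2, 17], 0],
    [[0.2, 0, 0], [0, -2, 17], 0],
    [[0.2, 0, 0], [0, -2, 17], 0],
    [[0.2, 0, 0], [0, -2, 15], 0],
    [[0, 0, 0], [0, 0, 5], 0],
    [[0, 0, 0], [0, 0, 0], 0],
  ],
)

```text
clock: 4.0
tool_pos: [0.5641, 0.0117, 0.2212]
tcp_rot: [-0.126, 0.878, 0.058, 0.458]
wrist_force: [0.3, 0.2, 0.4]
width: -0.0002
```

```bash
cat >> h.py <<'E'
def where(s):
    v=s["tool_pos"]-C3;x=v@X3;y=v@Y3
    return "xloc %.1f mm ang %.1f r %.1f"%(x*1e3,np.degrees(np.arctan2(-y,v[2])),np.hypot(y,v[2])*1e3)
E
python3 rec.py; python3 - <<'E'
from plan import *
from h import *
print(where(get_state()))
plan(wpt(-51,.06,.002),TR,2)
i=get_image("scene");p=i["pixels"];np.savez("scene2.npz",**i)
cv2.imwrite(f"pics/scene2.png",cv2.resize(p[100:240,140:300],None,fx=4,fy=4,interpolation=cv2.INTER_CUBIC))
E
```

```text
t 4.0 q [-0.3   -0.354  2.504  1.34   0.468  1.461] p [0.5641 0.0117 0.2212] rot [-0.126  0.878  0.058  0.458] F [0.3 0.2 0.4] w -0.0002
xloc -8.5 mm ang -46.6 r 60.0
maxdq/row 0.023914606449656706 end q [-0.27 -0.33  2.49  1.39  0.44  1.45] bad 0
[[0.1, -0.0, 0.6], [-2, 1, 5]]
[[0.1, -0.0, 0.6], [-2, 1, 5]]
```

View pics/scene2.png

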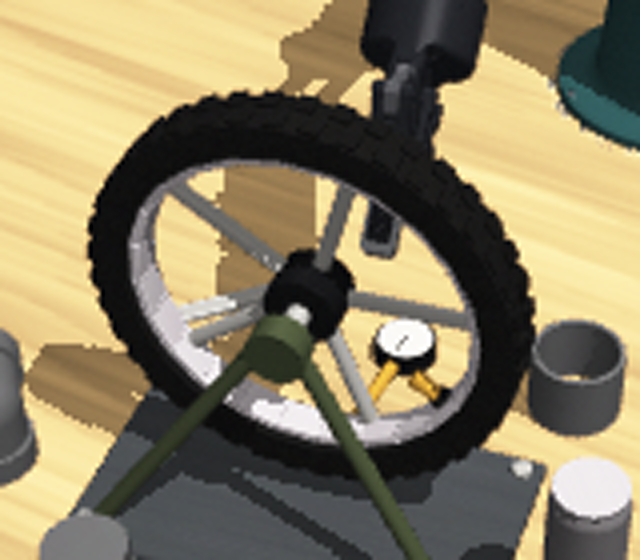

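```bash
cat > arc.py <<'E'
import sys
from plan import *
from h import *
def arc(step,n,r=.06,xo=.002):
    s=get_state();print(where(s),"F",s["wrist_force"].round(1),"t",s["clock"])
    v=s["tool_pos"]-C3;a=np.degrees(np.arctan2(-v@Y3,v[2]));R0=R.from_quat(s["tcp_rot"])
    dr=np.degrees((R0.inv()*TR).as_rotvec());print("rot err",dr.round(1))
    p=s["tool_pos"];x0=v@X3;r0=np.hypot(v@Y3,v[2])
    for i in range(n):
        f=min(1,(i+1)/3);a+=step
        q=wpt(a,r0+(r-r0)*f,x0+(xo-x0)*f);print([0,0,0],(R0.inv().apply(q-p)*1e3).round(0).astype(int).tolist(),round(a));p=q
E
python3 - <<'E'
from arc import *
s=dict(np.load("scene2.npz"));
q=proj(s,np.array([[.435,-.04,.018],[.47,-.039,.012],[.50,-.038,.012],wpt(-124,.085),wpt(-124,.11)]));print(((q-[140,100])*4).round())
arc(5,10)
E
```

```text
[[404. 342.]
 [382. 376.]
 [363. 401.]
 [412. 376.]
 [442. 398.]]
xloc -8.6 mm ang -46.4 r 60.1 F [-1.  -0.6  0.2] t 4.05
rot err [ 0.2 -0.1  1.1]
[0, 0, 0] [-5, -4, 1] -41
[0, 0, 0] [-4, -4, 1] -36
[0, 0, 0] [-4, -5, 1] -31
[0, 0, 0] [-2, -5, -2] -26
[0, 0, 0] [-1, -5, -2] -21
[0, 0, 0] [-1, -5, -1] -16
[0, 0, 0] [-1, -5, -1] -11
[0, 0, 0] [0, -5, -1] -6
[0, 0, 0] [0, -5, -1] -1
[0, 0, 0] [0, -5, 0] 4
```

send_rows(
  increments=[
    [[0, 0, 0.5], [-2, 1, 7], 0],
    [[0, 0, 0.5], [-2, 0, 6], 0],
    [[0, 0, 0], [-3, -4, 1], 0],
    [[0, 0, 0], [-3, -5, -1], 0],
    [[0, 0, 0], [-2, -5, -1], 0],
    [[0, 0, 0], [-2, -5, -1], 0],
  ],
)

```text
clock: 4.65
tool_pos: [0.5809, 0.0024, 0.2222]
tcp_rot: [-0.121, 0.88, 0.065, 0.454]
wrist_force: [-4.4, 2.2, -0.4]
width: 0.0
```

```bash
python3 -c "
from arc import *
arc(5,10)"
```

```text
xloc 6.4 mm ang -36.8 r 52.6 F [-4.4  2.2 -0.4] t 4.65
rot err [ 0.8 -0.4  0.2]
[0, 0, 0] [-3, -2, -4] -32
[0, 0, 0] [-3, -3, -4] -27
[0, 0, 0] [-3, -3, -4] -22
[0, 0, 0] [-1, -5, -1] -17
[0, 0, 0] [-1, -5, -1] -12
[0, 0, 0] [0, -5, -1] -7
[0, 0, 0] [0, -5, -1] -2
[0, 0, 0] [0, -5, 0] 3
[0, 0, 0] [1, -5, 0] 8
[0, 0, 0] [1, -5, 0] 13
```

send_rows(
  increments=[
    [[0, 0, 0], [-4, -3, -4], 0],
    [[0, 0, 0], [-4, -4, -3], 0],
    [[0, 0, 0], [-3, -5, -2], 0],
    [[0, 0, 0], [-2, -5, -1], 0],
  ],
)

```text
clock: 5.05
tool_pos: [0.5815, -0.0109, 0.2345]
tcp_rot: [-0.124, 0.882, 0.07, 0.45]
wrist_force: [-2.5, 5.2, -6.3]
width: 0.0002
```

```bash
python3 -c "
from arc import *
arc(6,10)
i=get_image('scene');p=i['pixels'];np.savez('scene3.npz',**i)
cv2.imwrite(f'pics/scene3.png',cv2.resize(p[100:240,140:300],None,fx=4,fy=4,interpolation=cv2.INTER_CUBIC))
"
```

```text
xloc 4.6 mm ang -18.6 r 57.5 F [-2.5  5.2 -6.3] t 5.05
rot err [ 1.4 -0.8  0.3]
[0, 0, 0] [-1, -5, -3] -13
[0, 0, 0] [-1, -6, -2] -7
[0, 0, 0] [0, -6, -2] -1
[0, 0, 0] [1, -6, 0] 5
[0, 0, 0] [1, -6, 0] 11
[0, 0, 0] [2, -6, 0] 17
[0, 0, 0] [2, -6, 1] 23
[0, 0, 0] [3, -6, 1] 29
[0, 0, 0] [3, -5, 1] 35
[0, 0, 0] [3, -5, 2] 41
```

View pics/scene3.png

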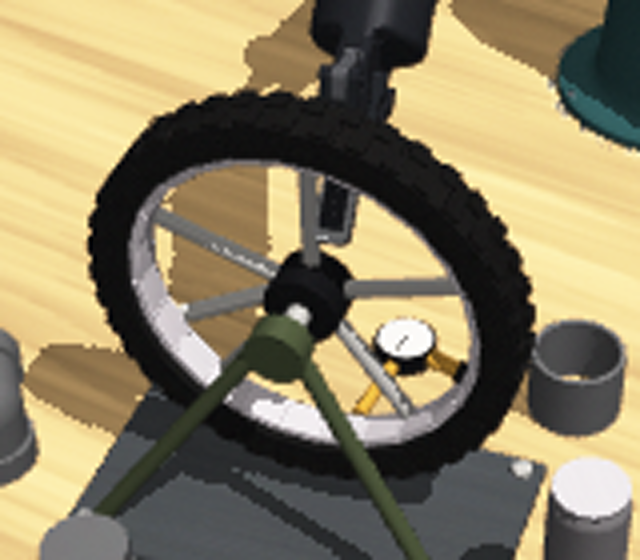

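send_rows(
  increments=[
    [[0.5, 0, 0], [-1, -5, -2], 0],
    [[0.5, 0, 0], [-1, -6, -1], 0],
    [[0.3, 0, 0], [-1, -6, -1], 0],
    [[0, 0, 0], [0, -6, 0], 0],
    [[0, 0, 0], [0, -6, 0], 0],
    [[0, 0, 0], [1, -6, 0], 0],
    [[0, 0, 0], [1, -6, 0], 0],
  ],
)

```text
clock: 5.8
tool_pos: [0.5856, -0.0395, 0.2339]
tcp_rot: [-0.126, 0.882, 0.075, 0.448]
wrist_force: [-0.3, 8.3, -2.0]
width: 0.0
```

```bash
python3 -c "
from arc import *
arc(6,10)"
```

```text
xloc 3.6 mm ang 11.1 r 54.9 F [-0.3  8.3 -2. ] t 5.8
rot err [ 2.1 -1.   0.2]
[0, 0, 0] [0, -6, -1] 17
[0, 0, 0] [1, -6, -1] 23
[0, 0, 0] [2, -6, 0] 29
[0, 0, 0] [3, -5, 1] 35
[0, 0, 0] [3, -5, 2] 41
[0, 0, 0] [4, -5, 2] 47
[0, 0, 0] [4, -4, 2] 53
[0, 0, 0] [4, -4, 3] 59
[0, 0, 0] [5, -3, 3] 65
[0, 0, 0] [5, -2, 3] 71
```

send_rows(
  increments=[
    [[0.7, -0.3, 0], [-1, -6, -1], 0],
    [[0.7, -0.3, 0], [0, -6, -1], 0],
    [[0.7, -0.3, 0], [1, -6, 0], 0],
    [[0, 0, 0], [2, -6, 1], 0],
    [[0, 0, 0], [3, -5, 1], 0],
    [[0, 0, 0], [3, -5, 2], 0],
    [[0, 0, 0], [4, -5, 2], 0],
  ],
)

```text
clock: 6.5
tool_pos: [0.5922, -0.0668, 0.2247]
tcp_rot: [-0.125, 0.877, 0.073, 0.459]
wrist_force: [-6.2, 6.5, 2.0]
width: 0.0002
```

```bash
python3 -c "
from arc import *
arc(6,10)
i=get_image('scene');p=i['pixels'];np.savez('scene4.npz',**i)
cv2.imwrite(f'pics/scene4.png',cv2.resize(p[100:240,140:300],None,fx=4,fy=4,interpolation=cv2.INTER_CUBIC))
"
```

```text
xloc 5.1 mm ang 40.8 r 59.0 F [-6.2  6.5  2. ] t 6.5
rot err [1.8 0.4 0.4]
[0, 0, 0] [4, -5, 1] 47
[0, 0, 0] [5, -4, 1] 53
[0, 0, 0] [5, -4, 2] 59
[0, 0, 0] [5, -3, 3] 65
[0, 0, 0] [5, -2, 3] 71
[0, 0, 0] [5, -2, 3] 77
[0, 0, 0] [5, -1, 3] 83
[0, 0, 0] [5, -1, 4] 89
[0, 0, 0] [5, 0, 4] 95
[0, 0, 0] [5, 1, 4] 101
```

View pics/scene4.png

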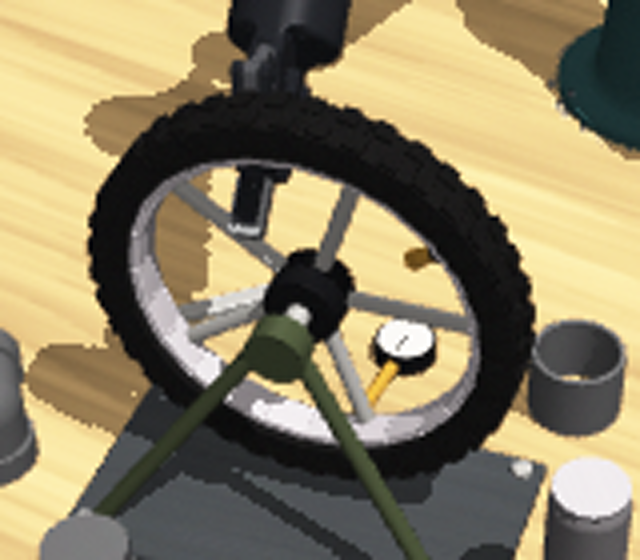

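send_rows(
  increments=[
    [[0.5, 0, 0], [4, -5, 1], 0],
    [[0.5, 0, 0], [5, -4, 1], 0],
    [[0.5, 0, 0], [5, -4, 2], 0],
    [[0, 0, 0], [5, -3, 3], 0],
    [[0, 0, 0], [5, -2, 3], 0],
  ],
)

```text
clock: 7.05
tool_pos: [0.5982, -0.087, 0.2107]
tcp_rot: [-0.122, 0.873, 0.061, 0.468]
wrist_force: [-5.9, 2.3, 4.3]
width: 0.0
```

```bash
python3 -c "
from arc import *
arc(5,8)
i=get_image('scene');p=i['pixels'];np.savez('scene5.npz',**i)
cv2.imwrite(f'pics/scene5.png',cv2.resize(p[100:240,140:300],None,fx=4,fy=4,interpolation=cv2.INTER_CUBIC))
"
```

```text
xloc 7.4 mm ang 62.8 r 67.0 F [-5.9  2.3  4.3] t 7.05
rot err [0.3 1.4 0.7]
[0, 0, 0] [6, 0, 2] 68
[0, 0, 0] [6, 1, 2] 73
[0, 0, 0] [6, 1, 2] 78
[0, 0, 0] [4, -1, 3] 83
[0, 0, 0] [4, 0, 3] 88
[0, 0, 0] [4, 0, 3] 93
[0, 0, 0] [4, 1, 3] 98
[0, 0, 0] [4, 1, 3] 103
```

View pics/scene5.png

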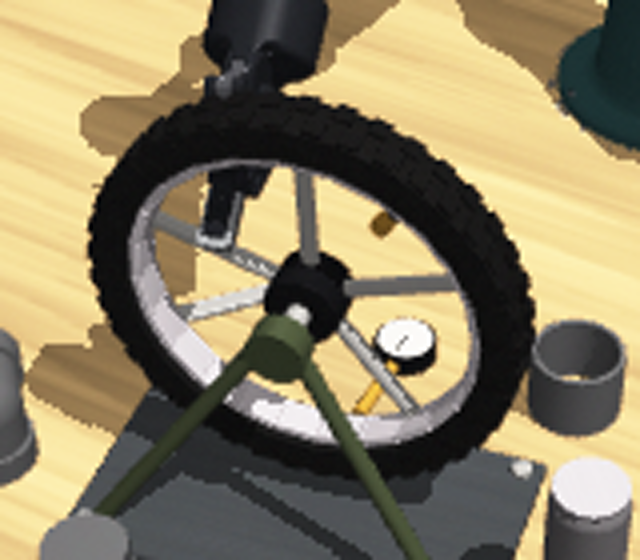

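send_rows(
  increments=[
    [[0, 0.5, 0.3], [5, 0, 2], 0],
    [[0, 0.5, 0.3], [5, 1, 2], 0],
    [[0, 0.4, 0], [5, 1, 2], 0],
    [[0, 0, 0], [5, 1, 2], 0],
    [[0, 0, 0], [4, 0, 2], 0],
  ],
)

```text
clock: 7.6
tool_pos: [0.5991, -0.0914, 0.1945]
tcp_rot: [-0.117, 0.877, 0.057, 0.463]
wrist_force: [-0.9, 1.7, 5.0]
width: -0.0004
```

```bash
python3 -c "
from arc import *
arc(5,8)
i=get_image('scene');p=i['pixels'];np.savez('scene6.npz',**i)
cv2.imwrite(f'pics/scene6.png',cv2.resize(p[100:240,140:300],None,fx=4,fy=4,interpolation=cv2.INTER_CUBIC))
"
```

```text
xloc 7.5 mm ang 77.2 r 65.7 F [-0.9  1.7  5. ] t 7.6
rot err [-0.3  0.6  0.3]
[0, 0, 0] [6, 1, 2] 82
[0, 0, 0] [6, 2, 2] 87
[0, 0, 0] [5, 2, 2] 92
[0, 0, 0] [4, 0, 3] 97
[0, 0, 0] [4, 1, 3] 102
[0, 0, 0] [4, 1, 3] 107
[0, 0, 0] [4, 2, 3] 112
[0, 0, 0] [4, 2, 3] 117
```

View pics/scene6.png

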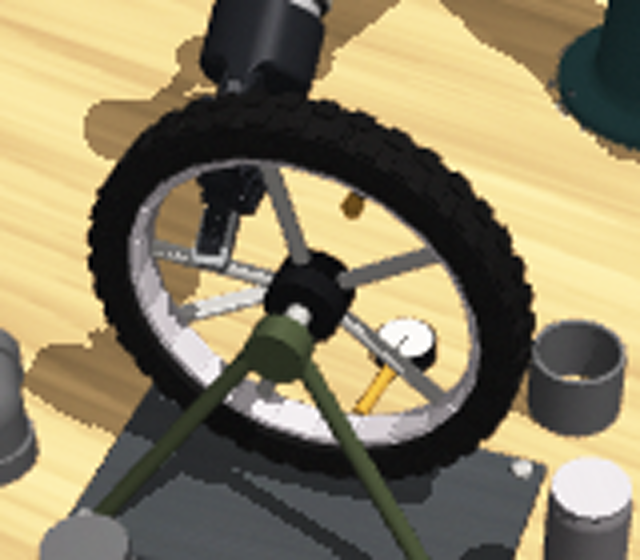

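```bash
python3 -c "
from h import *
s=dict(np.load('scene6.npz'))
z=lambda l:np.array(l)/4.+[140,100]
print(ang(s,z([(270,178),(430,258),(440,398),(165,253)]),-.008))
print(ang(s,z([(352,208),(357,198)]),0))"
```

```text
(array([  16.1,  -58.5, -128.7,   88.4]), array([0.088, 0.093, 0.112, 0.102]))
(array([-21.3, -21.4]), array([0.088, 0.097]))
```

send_rows(
  increments=[
    [[0, 0, 0], [5, 1, 2], 0],
    [[0, 0, 0], [5, 1, 3], 0],
    [[0, 0, 0], [4, 1, 3], 0],
    [[0, 0, 0], [3, 1, 2], 0],
  ],
)

```text
clock: 8.05
tool_pos: [0.5994, -0.0917, 0.1775]
tcp_rot: [-0.115, 0.876, 0.054, 0.465]
wrist_force: [-1.2, -0.3, 6.9]
width: 0.0003
```

```bash
python3 -c "
from arc import *
arc(5,4)
i=get_image('scene');p=i['pixels'];np.savez('scene7.npz',**i)
cv2.imwrite(f'pics/scene7.png',cv2.resize(p[110:220,150:280],None,fx=6,fy=5.45,interpolation=cv2.INTER_CUBIC))
"
```

```text
xloc 7.8 mm ang 92.2 r 64.4 F [-1.2 -0.3  6.9] t 8.05
rot err [-0.8  0.9  0.4]
[0, 0, 0] [5, 2, 2] 97
[0, 0, 0] [5, 3, 1] 102
[0, 0, 0] [5, 3, 1] 107
[0, 0, 0] [4, 2, 3] 112
```

View pics/scene7.png

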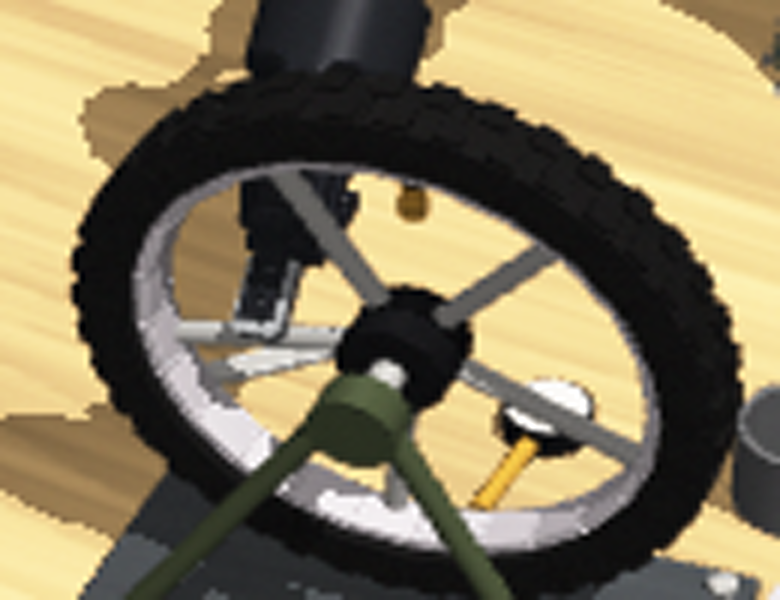

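```bash
python3 -c "
from h import *
s=dict(np.load('scene7.npz'))
z=lambda l:np.array(l)/[6,5.45]+[150,110]
a,r=ang(s,z([(292,180),(545,255),(635,458),(185,332)]),-.008);print(a,a-[36,-36,-108,108],r)
print(ang(s,z([(413,208),(413,190)]),0))"
```

```text
[  29.9  -42.1 -113.7  103.2] [-6.1 -6.1 -5.7 -4.8] [0.096 0.092 0.112 0.109]
(array([-5.5, -5.2]), array([0.088, 0.098]))
```

send_rows(
  increments=[
    [[0, 0, 0], [4, 1, 2], 0],
    [[0, 0, 0], [2, 0, 1], 0],
    [[0, 0, 0], [0, 0, 0], 0],
  ],
)

```text
clock: 8.4
tool_pos: [0.599, -0.091, 0.1714]
tcp_rot: [-0.115, 0.876, 0.054, 0.466]
wrist_force: [-0.4, 1.3, 4.3]
width: -0.0002
```

```bash
python3 -c "
from arc import *
arc(5,1)
i=get_image('scene');p=i['pixels'];np.savez('scene8.npz',**i)
cv2.imwrite(f'pics/scene8.png',cv2.resize(p[110:220,150:280],None,fx=6,fy=5.45,interpolation=cv2.INTER_CUBIC))
"
```

```text
xloc 7.5 mm ang 97.7 r 64.2 F [-0.4  1.3  4.3] t 8.4
rot err [-0.8  1.   0.3]
[0, 0, 0] [5, 3, 2] 103
```

View pics/scene8.png

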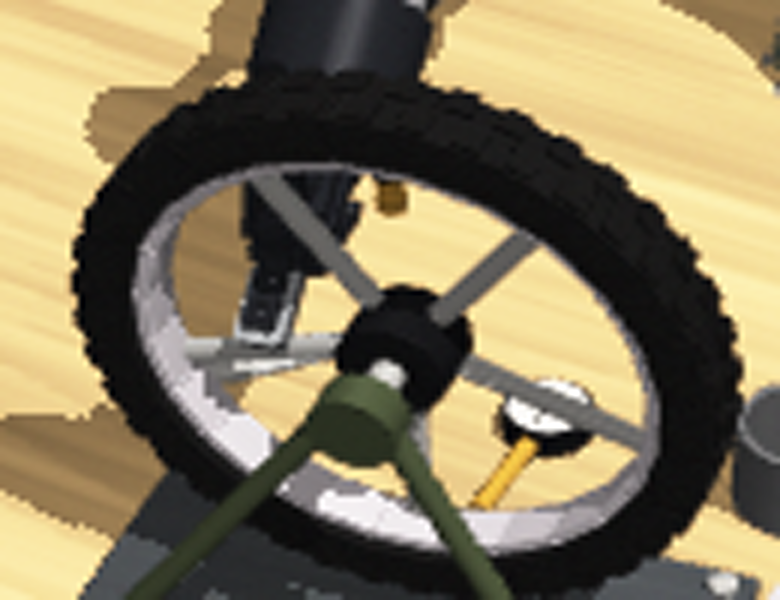

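```bash
python3 -c "
from h import *
s=dict(np.load('scene8.npz'))
z=lambda l:np.array(l)/[6,5.45]+[150,110]
a,r=ang(s,z([(268,180),(528,240),(642,438),(195,348)]),-.008);print(a,a-[36,-36,-108,108],r)
print(ang(s,z([(392,200),(392,185)]),0))
# camera bias: check the overlay of wheel centre/rim
p=s['pixels'].copy()
q=proj(s,np.array([wpt(a,.119,.018) for a in range(0,360,5)]))
im=cv2.resize(p[110:220,150:280],None,fx=6,fy=5.45)
cv2.polylines(im,[((q-[150,110])*[6,5.45]).astype(int)],1,(0,255,0),1)
q=proj(s,np.array([wpt(0,r,-.008) for r in(0,.12)]+[wpt(0,r,0) for r in (.08,.112)]))
for a,b in((0,1),(2,3)): cv2.line(im,*[tuple(map(int,((q[k]-[150,110])*[6,5.45]))) for k in(a,b)],(0,0,255),1)
cv2.imwrite('pics/ov8.png',im)
"
```

```text
[  36.1  -36.  -106.4  108.5] [0.1 0.  1.6 0.5] [0.099 0.093 0.11  0.108]
(array([0.3, 0.1]), array([0.09 , 0.098]))
```

View pics/ov8.png

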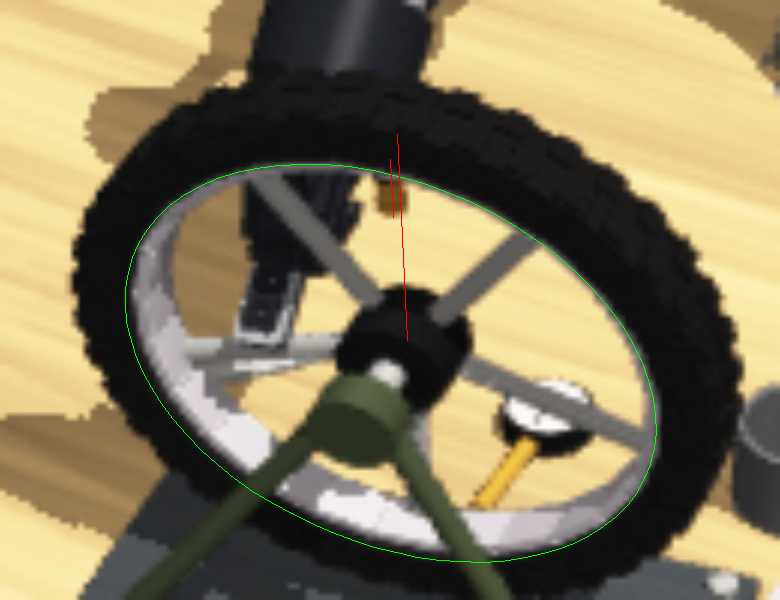

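```bash
python3 -c "
from plan import *
s=get_state();Rc=R.from_quat(s['tcp_rot'])
p=s['tool_pos']+Rc.apply([-.012,0,0])
for d in(0,.04,.08,.12):print([q.round(2) for q,o in ik(p-Rc.apply([0,0,d]),Rc) if o])"
```

```text
[array([-0.52, -0.1 ,  2.42,  1.56,  0.61,  1.08])]
[array([-0.59, -0.2 ,  2.45,  1.42,  0.67,  1.19])]
[array([-0.67, -0.3 ,  2.47,  1.3 ,  0.75,  1.28])]
[array([-0.76, -0.4 ,  2.49,  1.2 ,  0.85,  1.36])]
```

send_rows(
  increments=[
    [[0, 0, 0], [-5, 0, -1], 0],
    [[0, 0, 0], [-6, 0, -2], 0],
    [[0, 0, 0], [0, 0, -5], 0],
    [[0, 0, 0], [0, 0, -10], 0],
    [[0, 0, 0], [0, 0, -15], 0],
    [[0, 0, 0], [0, 0, -20], 0],
    [[0, 0, 0], [0, 0, -20], 0],
  ],
)

```text
clock: 9.15
tool_pos: [0.5407, -0.1033, 0.2158]
tcp_rot: [-0.114, 0.879, 0.054, 0.459]
wrist_force: [0.4, 0.2, 0.2]
width: 0.0002
```

```bash
python3 -c "
from arc import *
arc(5,1);import rec
i=get_image('scene');p=i['pixels'];np.savez('scene9.npz',**i)
cv2.imwrite(f'pics/scene9.png',cv2.resize(p[90:220,150:300],None,fx=5,fy=4.5,interpolation=cv2.INTER_CUBIC))
"
```

```text
xloc -52.0 mm ang 61.3 r 74.5 F [0.4 0.2 0.2] t 9.15
rot err [-0.7  0.1  0.2]
[0, 0, 0] [-4, 0, 19] 66
t 9.15 q [-0.659 -0.291  2.476  1.304  0.733  1.281] p [ 0.5407 -0.1033  0.2158] rot [-0.114  0.879  0.054  0.459] F [0.4 0.2 0.2] w 0.0002
```

View pics/scene9.png

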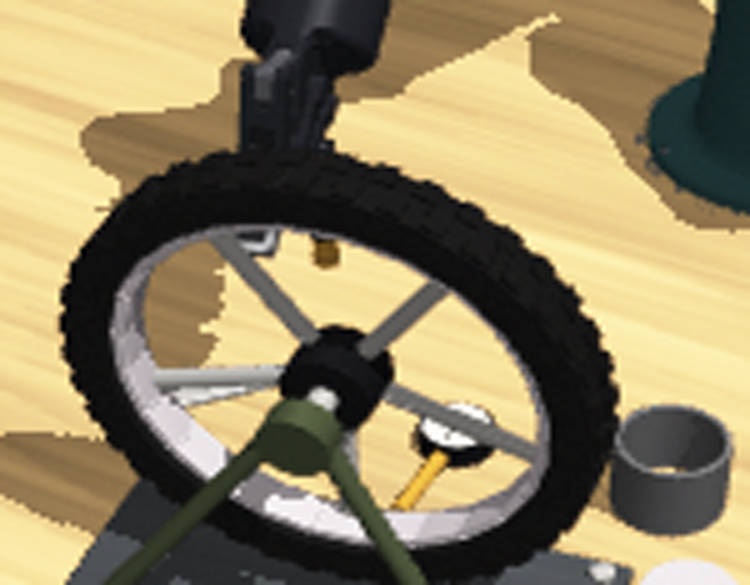

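Clear of the wheel, and the stem stayed at the top. I'll retreat further and do the final check.

send_rows(
  increments=[
    [[0, 0, 0], [0, 0, -20], 0],
    [[0, 0, 0], [0, 0, -20], 0],
    [[0, 0, 0], [-5, 0, -10], 0],
    [[0, 0, 0], [0, 0, 0], 0],
    [[0, 0, 0], [0, 0, 0], 0],
    [[0, 0, 0], [0, 0, 0], 0],
  ],
)

```text
clock: 9.8
tool_pos: [0.4999, -0.1142, 0.2487]
tcp_rot: [-0.114, 0.88, 0.051, 0.458]
wrist_force: [-0.9, -0.1, 0.1]
width: 0.0002
```

```bash
python3 rec.py; python3 -c "
from h import *
s=get_image('scene');t=get_image('top');t0=dict(np.load('top0.npz'));s0=dict(np.load('scene0.npz'))
cv2.imwrite('pics/sceneA.png',cv2.resize(s['pixels'][110:220,150:280],None,fx=6,fy=5.45,interpolation=cv2.INTER_CUBIC))
cv2.imwrite('pics/topA.png',np.hstack([t0['pixels'][100:300,150:400],t['pixels'][100:300,150:400]]))
hsv=cv2.cvtColor(s['pixels'],cv2.COLOR_BGR2HSV)
z=lambda l:np.array(l)/[5,4.5]+[150,90]
a,r=ang(s,z([(222,238),(438,290),(535,452),(162,378)]),-.008);print(a-[36,-36,-108,108],r)
print(ang(s,z([(326,255),(326,243)]),0))
"
```

```text
t 9.8 q [-0.769 -0.424  2.49   1.164  0.855  1.395] p [ 0.4999 -0.1142  0.2487] rot [-0.114  0.88   0.051  0.458] F [-0.9 -0.1  0.1] w 0.0002
[ 0.3 -0.1  1.5  0.7] [0.1   0.091 0.11  0.108]
(array([0.5, 0.3]), array([0.09 , 0.098]))
```

View pics/sceneA.png

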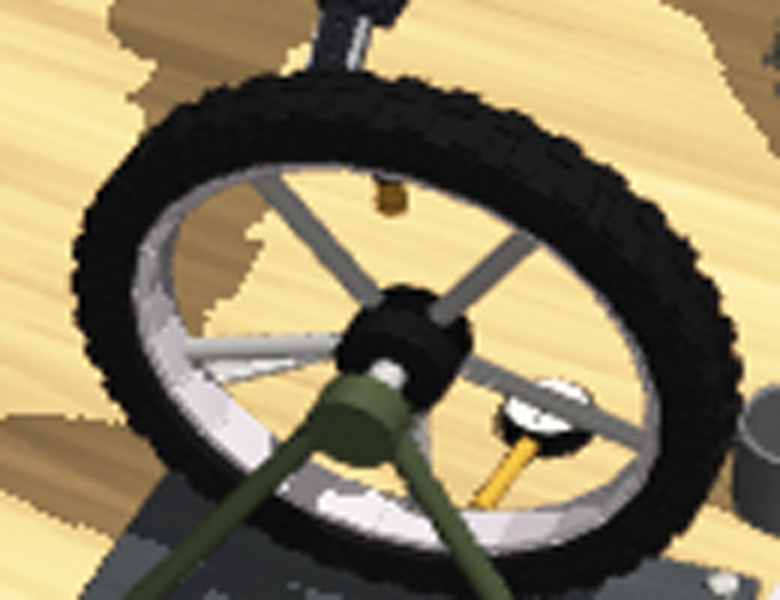

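View pics/topA.png

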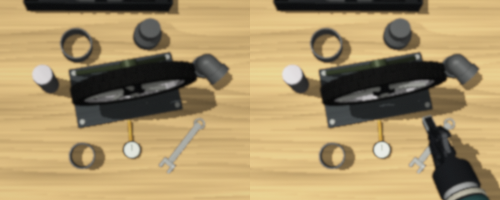

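Stem at (392,200) in the zoom sits straight above the axle. The hand is clear, and the stand and bystanders look unmoved in the before and after top views.

```bash
python3 -c "
from bench import *
print(job_done())"
```

```text
the job is handed in; nothing more can be done
None
```

The valve stem is now at the very top of the wheel, and the job is handed in; `job_done` gave no verdict.

**What I did:** The stem started about 124° anticlockwise of the top as seen from the robot. I put the shut fingers, tilted 35° down, through the gap behind the upper spoke. I then pushed that one spoke clockwise over the top in short steps, lifted off it and backed the hand out.

**Last checks:**
- **Stem angle:** measured 0.3–0.5° from the top on the stem itself. The four measurable spokes gave −0.1 to 1.5°, and the spread is within my pixel reading. The limit is 7°. My fitted wheel outline sits about 1–2 pixels off the picture, which adds at most 1–2°.
- **Wheel at rest:** it read the same before and after the hand withdrew, and in the last picture about 0.6 s later.
- **Forces:** the highest wrist force I saw while pushing, read at the end of each call, was about 9 N.
- **Stand and bystanders:** they look unmoved in the before and after top views. I compared these by eye and did not measure them. The hand partly hides the wrench in the last one.
- **Hand:** about 10 cm in front of the wheel, with wrist force near zero.
- **Time:** about 10 s of the 58 s allowed.

None of the checks failed.

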